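# Push the sanding block home under the gauge bridge

### The arm

A 6-joint arm with a two-finger parallel gripper is mounted at the origin on a cart in front of the work surface, level with it; the furniture and walls round the work are solid. World frame = base frame: x ahead of the robot, y to its left, z up, the work surface at z = 0. Lengths are in m, angles in degrees, forces in N, time in s.
With the tool pointing down it reaches from about 0.35 to 0.975 m from the base axis. Payload 4.9 kg.
Tool frame: the origin (TCP) lies at the very end of the fingers, on their centre line; the grasp point (between the pads) lies 19 mm behind it; z points along the fingers, y is the line along which they close (so a half turn about z gives the same grasp; the last joint's range is limited). The gripper opens to 85 mm and grips with 20 to 120 N. Pads are 22 mm wide; open, the fingers measure 114 mm over their backs; the gripper's body (76 mm by 85 mm) begins 54 mm behind the grasp point. The pads swing forward as they close: fully open they stand 13 mm farther back than shut.
Start: joints at [59.759, 3.019, 92.412, -0, 84.569, -6.818], TCP at [0.248, 0.573, 0.231] pointing down, gripper open.
Joint ranges: [-172.51, 172.51], [-57.92, 126.97], [3.15, 148.05], [-58.71, 238.71], [5.1, 150.11], [-179.66, 179.66]. Speed limits (degrees/s): [147.25, 147.25, 180, 180, 180, 180].

### API

Orientations are given as a 3x3 rotation matrix whose columns are the frame's x, y, z axes.
In Python, from bench import bot gives the robot as it stands.
- The arm moves only by the shell command python3 -m creep 'ROWS' [FORCE]. ROWS is a JSON object of lists of equal length, an entry for each row: "delta_pos": the shift along the world's x, y, z in cm, a list of three; "rot": the turn, a rotation vector about the world's x, y, z in degrees, a list of three; "jaw": the gripper's target within -1 to 1 (shut at 1, half-way at 0, fully open at -1). A call has 1 to 10 rows; each row is the pose to reach, as a shift and turn from the pose commanded when the call began; what a row does not reach only later rows make up. A row lasts 1/12 s, in which the tool goes at most 41.7 mm and 7.16 degrees, less where a joint would pass 70% of its speed; a pose out of reach is approached as far as the arm can. A call with a gripper value outside its range is refused whole. The fingers move at their own pace and stop on an object; FORCE is the grip in N (left out, the last holds). Time passes only in rows, so rows that repeat a pose let the fingers close. It gives the time, the measured TCP pose, the force, the opening and the grip force at its end, in the units of the state.
- bot.read_state(): the state, without advancing time (a new reading comes with each control period).
- bot.read_camera(name): name is "scene" or "top" or "wrist"; returns the picture (480x640x3 uint8, red, green, blue); there is no depth.
- bot.camera_info(name): a dict with "fovy" (degrees; the focal length in pixels is half the picture's height over the tangent of half this angle, whatever the lens; pixels are square), "cx", "cy" (the principal point, pixels), "rvec" (rotation vector, rad) and "tvec" (3), from world to camera coordinates, as OpenCV has them. Camera axes: x right, y down, z forward; pixel columns grow to the right and rows downward; lengths in m; the calibration is good to about 2 mm. A picture is of the moment at which its call begins: read the wrist's pose just before it. camera_info takes no time and is no camera call; for the wrist camera it gives the pose at the moment of the call.
- bot.job_done(): hands the job in; it is judged then, once.
The state is a dict: "time_s": time; "joints": joint angles; "joint_vel": joint speeds; "joint_torque": joint torques, N m; "position": TCP position; "eef_rot": TCP orientation; "force": force on the tool from outside, world axes, zero at the start; "wrist_torque": the same for the moment, N m; "finger_gap": opening from 0.0 (shut) to 1.0 (fully open); "finger_force": force on a finger pad.
Only numpy, scipy, OpenCV 4.12 (cv2) and the standard library are available. Lean on these libraries where they do the work, as an engineer would, in place of code of your own. Each camera call takes 0.05 s, during which the arm holds its last target. There are 200 camera calls.

### The job

Check the thickness of the wooden sanding block on the bench gauge: with the fingertips, push the block along the bench, lengthwise and end first, through the flared mouth and under the low steel bridge until its leading end is fully home against the wooden stop, then take the hand away. Keep the block flat on the bench all the way, never picked up or tipped, and leave the things standing round it where they are.

Things in the scene. Friction and masses are not known exactly. Their poses are not given: they have to be found in the camera images.
- sanding_block: Loose wooden sanding block wrapped in abrasive paper, a plain flat brick 60 wide (its x) x 113 long (its y) x 26 high (z), 0.09 kg, lying flat on the bench. Origin: centre of its underside. The two ends are alike; either may go first.
- gauge: Fixed bench gauge: two wooden cheeks, a steel bridge plate across them, flared mouth on one side, wooden stop on the other. Origin: on the bench under the middle of the plate; +x runs along the lane from mouth to stop, z up. Lane 68 wide (y -34 to +34), 30 high under the plate, floor is the bench. Plate x -35 to +35, 8 thick, 104 wide, top 38 (screws 41) above the bench.
- gauge_mouth (a point): Point on the bench in the middle of the gauge's mouth, at x = -66 mm of the gauge. The mouth is 96 wide here; its wooden wings, 22 high and 12 thick, narrow to the 68 wide lane at x = -35, where the plate and the cheeks (18 thick, to x = +62) begin.
- gauge_stop (a point): Point on the bench in the middle of the stop's face, at x = +45 mm of the gauge; the stop is 26 high. When the block is fully home its end touches this face: its centre is then at x = -11 mm of the gauge, and 33 mm of it still stand out in front of the plate.
- ring_cone_a: Bystander: small cast cone standing beside the lane on the robot's side, 38 across the base, 62 high, loose. Origin: centre of the base.
- ring_cone_b: Bystander: small cast cone standing beside the lane on the far side, 42 across the base, 60 high, loose. Origin: centre of the base.
- flat_stick: Bystander: flat sanding stick 24 x 160 (its y) x 8, lying near the front edge of the bench, loose. Origin: centre of the underside.
- tape: Bystander: roll of masking tape, 93 across, 24 high, lying behind the gauge, loose. Origin: centre of the underside.
- tub: Bystander: small tub of dowels, 71 across, 52 high, on the left, loose. Origin: centre of the underside.
- dust_brush: Bystander: flat dust brush 163 (its x) x 41 x 14, lying on the right, loose. Origin: centre of the underside.
Things that resemble listed ones, but are neither listed nor needed, are in the scene too. There is more than one size of the sanding_block; the one meant has the size given above.

How it is judged (in metres and radians):
On the way:
1. the block's leading end is in the lane at the edge of the bridge, pointing straight in (x of sanding_block in the frame of gauge between -0.095 and -0.03 m and y of sanding_block in the frame of gauge between -0.01 and 0.01 m and angle between the y axis of sanding_block and the x axis of gauge, either way round below 0.12 rad), for 0.05 s.
At the end, for the whole second after the job is handed in: The sanding block lies flat and at rest lengthwise under the bridge, its leading end within about 5 mm of the stop, straight in the lane within 4 degrees and 8 mm of the centre line (x of sanding_block in the frame of gauge between -0.0165 and -0.005 m and y of sanding_block in the frame of gauge between -0.008 and 0.008 m and angle between the y axis of sanding_block and the x axis of gauge, either way round below 0.07 rad and height (world z) of sanding_block below 0.003 m and angle between sanding_block's own z axis and vertical below 0.04 rad and linear speed of sanding_block below 0.01 m/s); the robot touches nothing.
It fails at once if the block is lifted off the bench (its underside more than 6 mm up) or tipped more than 7 degrees (height (world z) of sanding_block above 0.006 m or angle between sanding_block's own z axis and vertical above 0.12 rad).
It fails at once if a bystander is moved more than 20 mm (distance of any of ring_cone_a, ring_cone_b, flat_stick, tape, tub, dust_brush from where it was at the start of the episode above 0.02 m).
It fails at once if a cone is knocked over (angle between any of ring_cone_a, ring_cone_b's own z axis and vertical above 0.5 rad).
It also fails if it takes over 48 s, if anything falls off the work surface, if the arm or the gripper's body presses on something with over 40 N, if the wrist force passes 120 N, or if a joint passes its speed limit or range.

## Working session

There is one attempt and no reset: what is moved stays moved. The work goes in short steps, Python scripts to look and compute and a shell command to move; the robot and the scene stay as the last step left them, time stands still between calls to the robot, and variables do not carry over. Pictures are saved under pics/ and viewed, at most 10 in all, crops included, and the job is handed in when it is done.

```bash
mkdir -p pics
cat > h.py <<'E'
import numpy as np, cv2
from bench import bot
def save(n,f):
    im=bot.read_camera(n); cv2.imwrite('pics/'+f,im[:,:,::-1]); return im
def KRt(n):
    c=bot.camera_info(n); f=240/np.tan(np.radians(c['fovy'])/2)
    return np.array([[f,0,c['cx']],[0,f,c['cy']],[0,0,1]]),cv2.Rodrigues(np.array(c['rvec'],float))[0],np.array(c['tvec'],float)
def w(n,u,v,z=0):
    K,R,t=KRt(n); d=R.T@np.linalg.solve(K,[u,v,1]); o=-R.T@t
    return o+d*(z-o[2])/d[2]
def px(n,p):
    K,R,t=KRt(n); q=K@(R@np.array(p,float)+t); return q[:2]/q[2]
E
python3 - <<'E'
from h import *
save('top','top.png'); save('scene','scene.png')
print(bot.camera_info('top'))
E
```

```text
{'fovy': 51.62117087441208, 'cx': 324.9086475905871, 'cy': 234.79043626510025, 'rvec': array([ 2.14373313, -2.17369162,  0.1731565 ]), 'tvec': array([-0.02357911,  0.58764147,  1.54620122])}
```

View pics/top.png

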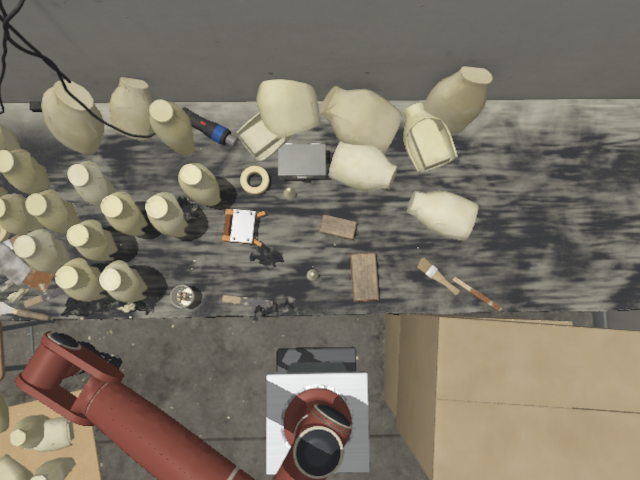

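View pics/scene.png

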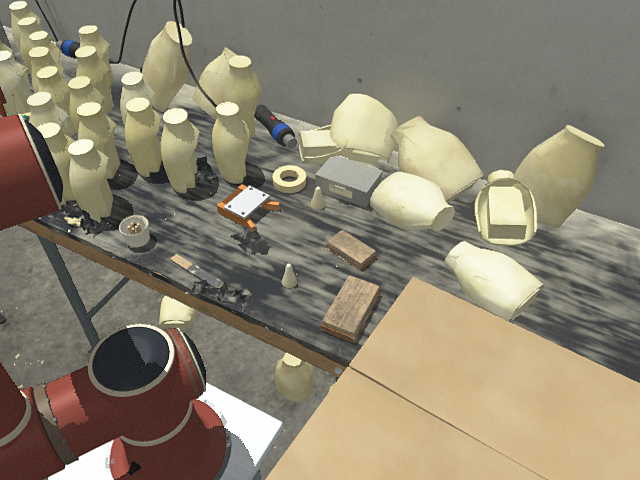

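Candidates for the block in the top view are the brick at (338,227), about 36x20 px, and the brick at (365,277), about 48x27 px. At roughly 320 px/m, 113x60 mm is 36x19 px, so I choose (338,227). The gauge is at (242,226) with its mouth towards +u, and the cones are at (313,273) and (290,192). Next is a close crop to check.

Run:
```python
from h import *
im=cv2.imread('pics/top.png')[170:290,215:375]
cv2.imwrite('pics/c1.png',cv2.resize(im,None,fx=5,fy=5,interpolation=cv2.INTER_CUBIC))
```

```text
(no output)
```

View pics/c1.png

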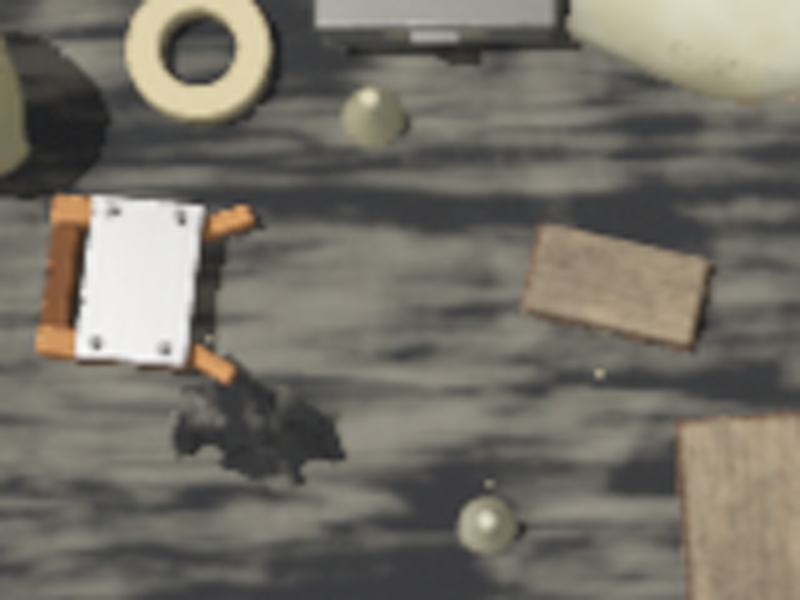

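The crop shows the block's top corners at (540,225), (711,262), (692,350) and (523,308). The plate's corners are at (92,197), (206,206), (190,367) and (76,358), with the mouth facing right. The cone bases are at about (375,120) and (488,525).

Run:
```python
from h import *
f=lambda u,v,z: w('top',215+u/5-.4,170+v/5-.4,z)[:2]
P=np.array([f(*p,.038) for p in [(92,197),(206,206),(190,367),(76,358)]])
B=np.array([f(*p,.026) for p in [(540,225),(711,262),(692,350),(523,308)]])
for n,Q in(('plate',P),('block',B)):
    print(n,Q.mean(0).round(4),[np.linalg.norm(Q[i]-Q[i-1]).round(4) for i in range(4)])
l=P[0]+P[3]-P[1]-P[2]; m=P[3]-P[0]+P[2]-P[1]; b=B[0]+B[3]-B[1]-B[2]; s=B[3]-B[0]+B[2]-B[1]
dg=lambda v:np.degrees(np.arctan2(v[1],v[0])).round(2)
print('gauge dir',dg(l),dg(m)+180,'block dir',dg(b),dg(s)+180+90-90)
print('cones',f(375,120,.01),f(488,525,.01),'tape',f(198,52,.024),'bigblock',f(678,420,.026),f(690,600,.026))
g=P.mean(0);a=np.radians(dg(l));R=np.array([[np.cos(a),-np.sin(a)],[np.sin(a),np.cos(a)]])
print('block in gauge',(B.mean(0)-g)@R)
st=bot.read_state();print(st['position'],st['eef_rot'],st['finger_gap'],st['time_s'])
```

```text
plate [0.6197 0.2308] [np.float64(0.1047), np.float64(0.0735), np.float64(0.1048), np.float64(0.0728)]
block [ 0.6149 -0.0745] [np.float64(0.0556), np.float64(0.1136), np.float64(0.0591), np.float64(0.1125)]
gauge dir 84.73 354.84000000000003 block dir 76.06 347.16999999999996
cones [0.73019111 0.08189724] [0.46253067 0.01054757] tape [0.77378491 0.19677097] bigblock [ 0.52729856 -0.11249035] [ 0.41207323 -0.11756734]
block in gauge [-0.30445658 -0.02331107]
[0.24815585 0.57300934 0.23020847] [[-9.17591233e-01  3.97524164e-01 -9.31468182e-04]
 [ 3.97525193e-01  9.17589886e-01 -1.58786082e-03]
 [ 2.23492739e-04 -1.82728923e-03 -9.99998306e-01]] 0.9995730020390746 0.1
```

```bash
python3 -m creep '{"delta_pos":[[2,-3,0],[4,-6.2,0],[6.5,-10,0],[9,-13.5,0],[11,-17,0],[13.5,-20.5,0],[15.5,-24,0],[18,-27.5,0],[20,-31,0],[22,-34,0]],"rot":[[0,0,1],[0,0,2],[0,0,3],[0,0,4],[0,0,5],[0,0,6],[0,0,7],[0,0,8],[0,0,9],[0,0,10]],"jaw":[0.3,0.3,0.3,0.3,0.3,0.3,0.3,0.3,0.3,0.3]}' 20
python3 -m creep '{"delta_pos":[[2,-3,-1],[4,-6.2,-2],[6.5,-10,-3],[9,-13.5,-4],[11,-17,-5],[13.5,-20.5,-6],[15.5,-24,-7],[18,-28,-8],[20.5,-32.1,-9],[20.5,-32.1,-9]],"rot":[[0,0,0],[0,0,0],[0,0,0],[0,0,0],[0,0,0],[0,0,0],[0,0,0],[0,0,0],[0,0,0],[0,0,0]],"jaw":[0.3,0.3,0.3,0.3,0.3,0.3,0.3,0.3,0.3,0.3]}'; python3 -c "
from h import *
save('wrist','w1.png');s=bot.read_state();print(s['joints'],s['eef_rot'])"
```

```text
time_s: 0.93
position: [0.4688, 0.2313, 0.2309]
eef_rot: [[-0.973, 0.232, -0.0], [0.232, 0.973, -0.0], [0.0, -0.0, -1.0]]
force: [0.4, 0.9, -0.2]
finger_gap: 0.347
finger_force: 0.0
time_s: 1.77
position: [0.6739, -0.0913, 0.1392]
eef_rot: [[-0.972, 0.235, -0.002], [0.235, 0.972, -0.001], [0.002, -0.001, -1.0]]
force: [-0.6, -0.0, 0.6]
finger_gap: 0.35
finger_force: 0.0
[-14.1023166   14.36653083  88.90702723  -0.14079526  76.7877307
 -90.37913586] [[-0.97158573  0.23668237 -0.00161969]
 [ 0.23668542  0.97158415 -0.00205972]
 [ 0.00108616 -0.00238456 -0.99999657]]
```

View pics/w1.png

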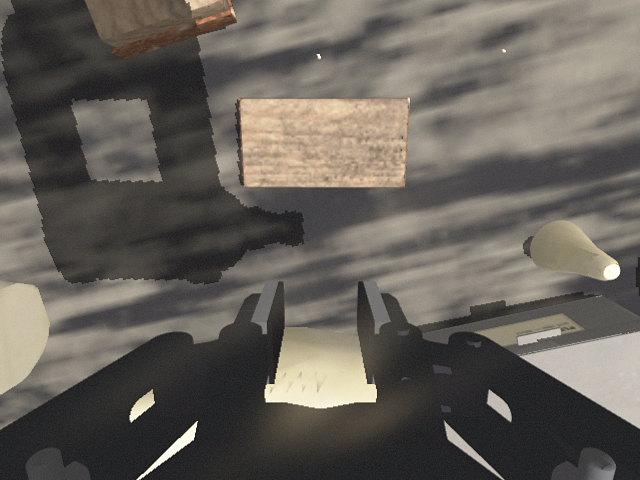

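The wrist view shows the block squarely ahead of the fingers. Its top corners are at (240,98), (409,98), (405,187) and (243,187), and its long side is parallel to the finger line. Cone_b is at about (560,250), out of the way.

```bash
python3 -c "
from h import *
Q=np.array([w('wrist',*p,.026)[:2] for p in [(240,98),(409,98),(405,187),(243,187)]]);print(Q.mean(0),Q[1]-Q[0],Q[3]-Q[0]); d=Q[1]-Q[0]+Q[2]-Q[3];print(np.degrees(np.arctan2(d[1],d[0])))"
python3 -m creep '{"delta_pos":[[0,0,-3],[0,0,-6],[0,0,-9],[0,0,-11],[0,0,-12.5],[0,0,-13.1],[0,0,-13.1]],"rot":[[0,0,0],[0,0,0],[0,0,0],[0,0,0],[0,0,0],[0,0,0],[0,0,0]],"jaw":[0.3,0.3,0.3,0.3,0.3,0.3,0.3]}'
```

```text
[ 0.61587855 -0.07872731] [0.02559955 0.10480736] [ 0.05493147 -0.01454338]
76.28992900699228
time_s: 2.4
position: [0.6722, -0.0871, 0.0084]
eef_rot: [[-0.973, 0.232, -0.003], [0.232, 0.973, 0.001], [0.003, 0.0, -1.0]]
force: [0.2, 0.6, 0.6]
finger_gap: 0.349
finger_force: 0.0
```

```bash
python3 -m creep '{"delta_pos":[[-0.5,0.1,0],[-1,0.2,0],[-1.4,0.3,0],[-1.7,0.4,0],[-2,0.5,0],[-2.3,0.6,0],[-2.6,0.7,0],[-2.9,0.8,0],[-3.2,0.9,0],[-3.4,1,0]],"rot":[[0,0,0],[0,0,0],[0,0,0],[0,0,1],[0,0,2],[0,0,3],[0,0,4],[0,0,5],[0,0,6],[0,0,7]],"jaw":[0.3,0.3,0.3,0.3,0.3,0.3,0.3,0.3,0.3,0.3]}'
python3 -m creep '{"delta_pos":[[-0.2,0.1,0],[-0.4,0.2,0],[-0.5,0.2,0],[-0.5,0.2,0],[0.5,0.2,0],[2,0.2,0],[2.5,0.2,2],[2.5,0,5],[2.5,0,9],[2.5,0,9]],"rot":[[0,0,0.5],[0,0,1],[0,0,1.3],[0,0,1.3],[0,0,1.3],[0,0,1.3],[0,0,1.3],[0,0,1.3],[0,0,1.3],[0,0,1.3]],"jaw":[0.3,0.3,0.3,0.3,0.3,0.3,0.3,0.3,0.3,0.3]}'
python3 -c "
from h import *
im=save('wrist','w2.png')"
```

```text
time_s: 3.23
position: [0.6391, -0.0774, 0.0103]
eef_rot: [[-0.994, 0.11, -0.0], [0.11, 0.994, -0.0], [0.0, -0.0, -1.0]]
force: [0.3, 0.1, 0.2]
finger_gap: 0.351
finger_force: 0.3
time_s: 4.07
position: [0.6695, -0.0787, 0.1096]
eef_rot: [[-0.996, 0.089, 0.013], [0.089, 0.996, -0.003], [-0.014, -0.002, -1.0]]
force: [1.2, 0.4, 1.8]
finger_gap: 0.351
finger_force: 0.0
```

View pics/w2.png

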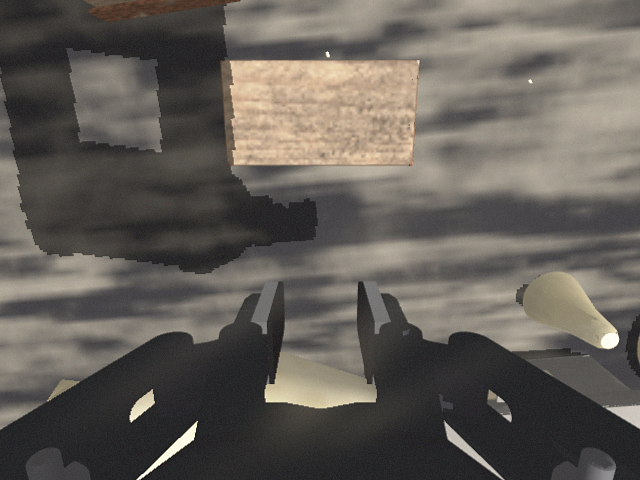

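The block is still square to the fingers. Its top corners are at (222,60), (419,60), (412,165) and (231,165).

```bash
cat > m.py <<'E'
from h import *
g=np.array([.6197,.2308]);a=np.radians(84.8);R=np.array([[np.cos(a),-np.sin(a)],[np.sin(a),np.cos(a)]])
def rep(cam,C,s=1,o=(0,0)):
    Q=np.array([w(cam,o[0]+(u+.5)/s-.5,o[1]+(v+.5)/s-.5,.026)[:2] for u,v in C]);c=Q.mean(0)
    d=Q[1]-Q[0]+Q[2]-Q[3];e=np.degrees(np.arctan2(d[1],d[0]))
    print(cam,'c',c.round(4),'gauge',((c-g)@R).round(4),'ang',((e-84.8+90)%180-90).round(2))
E
python3 - <<'E'
from m import *
rep('wrist',[(222,60),(419,60),(412,165),(231,165)])
print(bot.read_state()['position'])
im=cv2.imread('pics/top.png');b=save('top','top2.png')[180:270,220:380]
cv2.imwrite('pics/c2.png',cv2.resize(b[:,:,::-1],None,fx=5,fy=5,interpolation=cv2.INTER_CUBIC))
E
```

```text
wrist c [ 0.5918 -0.073 ] gauge [-3.051e-01  3.000e-04] ang 0.05
[ 0.66824288 -0.07842164  0.10661431]
```

View pics/c2.png

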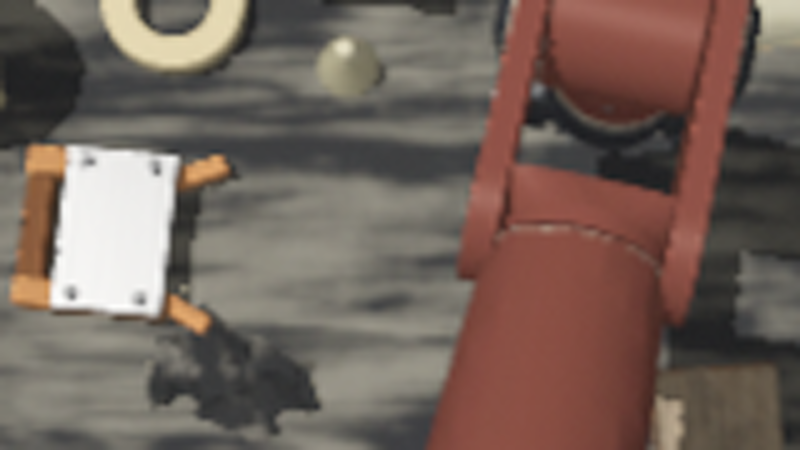

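```bash
python3 -m creep '{"delta_pos":[[0,-1,0],[0,-2,0],[0,-3.5,0],[-1,-5,0],[-2,-7,0],[-3.5,-9,0],[-5,-9,0],[-6.5,-9,0],[-8,-9,0],[-8.5,-9,0]],"rot":[[0,0,-7],[0,0,-14],[0,0,-21],[0,0,-28],[0,0,-35],[0,0,-42],[0,0,-49],[0,0,-56],[0,0,-63],[0,0,-70]],"jaw":[0.3,0.3,0.3,0.3,0.3,0.3,0.3,0.3,0.3,0.3]}'
python3 -m creep '{"delta_pos":[[0,0,0],[0,0,0],[0,0,0],[0,0,0],[0,0,0],[0,0,0]],"rot":[[0,0,-7],[0,0,-14],[0,0,-20],[0,0,-20],[0,0,-20],[0,0,-20]],"jaw":[0.3,0.3,0.3,0.3,0.3,0.3]}'
python3 -c "
from h import *
im=save('wrist','w3.png');s=bot.read_state();print(s['position'],s['eef_rot'])"
```

```text
time_s: 5.0
position: [0.5762, -0.167, 0.0974]
eef_rot: [[-0.25, 0.968, -0.005], [0.968, 0.25, 0.002], [0.003, -0.005, -1.0]]
force: [0.6, -0.2, 0.5]
finger_gap: 0.349
finger_force: 0.0
time_s: 5.5
position: [0.5787, -0.1672, 0.0991]
eef_rot: [[0.087, 0.996, -0.002], [0.996, -0.087, 0.001], [0.001, -0.002, -1.0]]
force: [-0.3, 0.2, 0.6]
finger_gap: 0.354
finger_force: 0.0
[ 0.578944   -0.1673074   0.09939719] [[ 8.75237463e-02  9.96161443e-01 -1.40455347e-03]
 [ 9.96162327e-01 -8.75229983e-02  5.85572340e-04]
 [ 4.60393857e-04 -1.45041473e-03 -9.99998842e-01]]
```

View pics/w3.png

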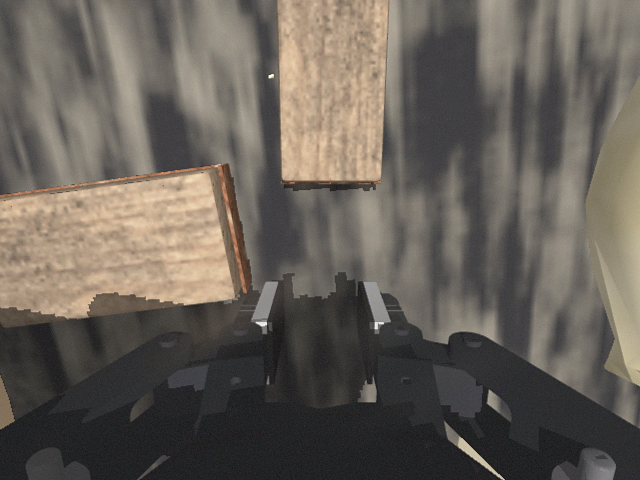

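The block's trailing end spans u 282 to 381, centre 331, while the fingers are centred on 320. So I shift about 5 mm in +x, go down behind it and push.

```bash
python3 -m creep '{"delta_pos":[[0.5,0.6,0],[0.5,0.6,-3],[0.5,0.6,-6],[0.5,0.6,-8],[0.5,0.6,-9.1],[0.5,0.6,-9.1],[0.5,0.6,-9.1]],"rot":[[0,0,0],[0,0,0],[0,0,0],[0,0,0],[0,0,0],[0,0,0],[0,0,0]],"jaw":[0.3,0.3,0.3,0.3,0.3,0.3,0.3]}'
```

```text
time_s: 6.13
position: [0.5846, -0.1613, 0.0093]
eef_rot: [[0.089, 0.996, -0.0], [0.996, -0.089, 0.0], [0.0, -0.0, -1.0]]
force: [0.4, 0.6, 0.0]
finger_gap: 0.35
finger_force: 0.0
```

```bash
python3 -m creep '{"delta_pos":[[0.09,1,0],[0.15,1.7,0],[0.2,2.2,0],[0.27,3,0],[0.35,3.9,0],[0.43,4.8,0],[0.52,5.7,0],[0.6,6.6,0],[0.68,7.5,0],[0.77,8.4,0]],"rot":[[0,0,0],[0,0,0],[0,0,0],[0,0,0],[0,0,0],[0,0,0],[0,0,0],[0,0,0],[0,0,0],[0,0,0]],"jaw":[0.3,0.3,0.3,0.3,0.3,0.3,0.3,0.3,0.3,0.3]}'
python3 -m creep '{"delta_pos":[[0.08,0.9,0],[0.16,1.8,0],[0.25,2.7,0],[0.33,3.6,0],[0.41,4.5,0],[0.49,5.4,0],[0.57,6.3,0],[0.65,7.2,0],[0.71,7.8,0],[0.73,8,0]],"rot":[[0,0,0],[0,0,0],[0,0,0],[0,0,0],[0,0,0],[0,0,0],[0,0,0],[0,0,0],[0,0,0],[0,0,0]],"jaw":[0.3,0.3,0.3,0.3,0.3,0.3,0.3,0.3,0.3,0.3]}'
python3 -c "
from h import *
im=save('wrist','w4.png')
b=save('top','top3.png')[180:270,220:380]
b=cv2.resize(b,None,fx=5,fy=5,interpolation=cv2.INTER_CUBIC)[:,:,::-1]
a=cv2.resize(im,(400,300))[:,:,::-1]
cv2.imwrite('pics/c3.png',np.vstack([im[:330,:,::-1],b[40:310,:640]]))"
```

```text
time_s: 6.97
position: [0.5921, -0.0765, 0.0092]
eef_rot: [[0.089, 0.996, -0.0], [0.996, -0.089, 0.0], [0.0, -0.0, -1.0]]
force: [-0.4, -1.0, 0.2]
finger_gap: 0.35
finger_force: 0.4
time_s: 7.8
position: [0.5994, 0.0036, 0.0092]
eef_rot: [[0.088, 0.996, -0.0], [0.996, -0.088, 0.0], [0.0, -0.0, -1.0]]
force: [0.7, 0.1, 0.0]
finger_gap: 0.349
finger_force: 0.2
```

View pics/c3.png

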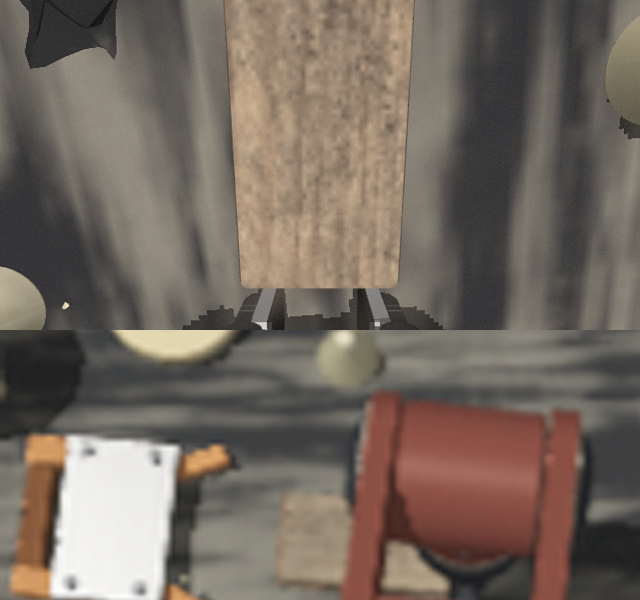

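The block is centred between the fingers and square to them (u 241 to 399 at the trailing edge in the wrist view). In the top crop its leading corners are at (282,202) and (278,295) in crop pixels.

Run:
```python
from m import *
Q=np.array([w('top',220+(u+.5)/5-.5,180+(v+.5)/5-.5,.026)[:2] for u,v in [(282,202),(278,295)]])
print((Q-g)@R,((Q-g)@R).mean(0)); d=Q[1]-Q[0]; print(np.degrees(np.arctan2(d[1],d[0]))%180-90)
Q=np.array([w('wrist',*p,.026)[:2] for p in [(241,288),(399,288),(413,0),(224,0)]]);print((Q-g)@R)
p=np.array(bot.read_state()['position'])[:2];print((p-g)@R)
```

```text
[[-0.10300393 -0.02947707]
 [-0.10584963  0.03122536]] [-0.10442678  0.00087415]
87.48402464956413
[[-0.2175357   0.02808198]
 [-0.21743985 -0.02885171]
 [-0.12558638 -0.02785813]
 [-0.12567487  0.02824187]]
[-0.22869139 -0.00045187]
```

```bash
python3 -m creep '{"delta_pos":[[0.05,0.6,0],[0.13,1.4,0],[0.2,2.2,0],[0.27,3,0],[0.35,3.8,0],[0.42,4.6,0],[0.49,5.4,0],[0.56,6.2,0],[0.64,7,0],[0.69,7.6,0]],"rot":[[0,0,0],[0,0,0],[0,0,0],[0,0,0],[0,0,0],[0,0,0],[0,0,0],[0,0,0],[0,0,0],[0,0,0]],"jaw":[0.3,0.3,0.3,0.3,0.3,0.3,0.3,0.3,0.3,0.3]}'
python3 -m creep '{"delta_pos":[[0.05,0.6,0],[0.11,1.2,0],[0.16,1.8,0],[0.22,2.4,0],[0.27,3,0],[0.33,3.6,0],[0.38,4.2,0],[0.44,4.8,0],[0.48,5.3,0],[0.53,5.8,0]],"rot":[[0,0,0],[0,0,0],[0,0,0],[0,0,0],[0,0,0],[0,0,0],[0,0,0],[0,0,0],[0,0,0],[0,0,0]],"jaw":[0.3,0.3,0.3,0.3,0.3,0.3,0.3,0.3,0.3,0.3]}'
python3 -m creep '{"delta_pos":[[0.02,0.2,0],[0.03,0.4,0],[0.05,0.6,0],[0.07,0.8,0],[0.09,1,0],[0.1,1.1,0]],"rot":[[0,0,0],[0,0,0],[0,0,0],[0,0,0],[0,0,0],[0,0,0]],"jaw":[0.3,0.3,0.3,0.3,0.3,0.3]}'
python3 -m creep '{"delta_pos":[[0.01,0.1,0],[0.02,0.2,0],[0.02,0.3,0]],"rot":[[0,0,0],[0,0,0],[0,0,0]],"jaw":[0.3,0.3,0.3]}'
```

```text
time_s: 8.73
position: [0.6064, 0.0795, 0.0093]
eef_rot: [[0.089, 0.996, 0.0], [0.996, -0.089, 0.0], [0.0, 0.0, -1.0]]
force: [0.7, -0.8, -0.8]
finger_gap: 0.351
finger_force: 0.2
time_s: 9.57
position: [0.6117, 0.137, 0.0093]
eef_rot: [[0.089, 0.996, -0.0], [0.996, -0.089, -0.0], [-0.0, -0.0, -1.0]]
force: [-0.3, -0.5, -0.5]
finger_gap: 0.349
finger_force: 0.3
time_s: 10.07
position: [0.6127, 0.1476, 0.0094]
eef_rot: [[0.089, 0.996, 0.0], [0.996, -0.089, 0.0], [0.0, 0.0, -1.0]]
force: [-0.4, -1.0, 0.8]
finger_gap: 0.346
finger_force: 0.3
time_s: 10.32
position: [0.6129, 0.1505, 0.0094]
eef_rot: [[0.089, 0.996, 0.0], [0.996, -0.089, -0.0], [0.0, 0.0, -1.0]]
force: [-0.4, -0.6, 0.1]
finger_gap: 0.349
finger_force: 0.4
```

```bash
python3 -m creep '{"delta_pos":[[0.01,0.1,0],[0.01,0.15,0],[0.01,0.2,0]],"rot":[[0,0,0],[0,0,0],[0,0,0]],"jaw":[0.3,0.3,0.3]}' | grep -E "force|pos"
python3 -m creep '{"delta_pos":[[0.01,0.1,0],[0.01,0.1,0]],"rot":[[0,0,0],[0,0,0]],"jaw":[0.3,0.3]}'| grep -E "force|pos"
python3 -c "
from h import *
im=save('wrist','w5.png')
b=save('top','top4.png')[190:260,215:315]
cv2.imwrite('pics/c5.png',np.vstack([im[:300,:,::-1],cv2.resize(b,None,fx=6.4,fy=4.2,interpolation=cv2.INTER_CUBIC)[:,:640,::-1]]))"
```

```text
position: [0.613, 0.1525, 0.0093]
force: [0.0, -0.4, 0.3]
finger_force: 0.4
position: [0.613, 0.1536, 0.0093]
force: [0.5, 0.1, 0.2]
finger_force: 0.2
```

View pics/c5.png

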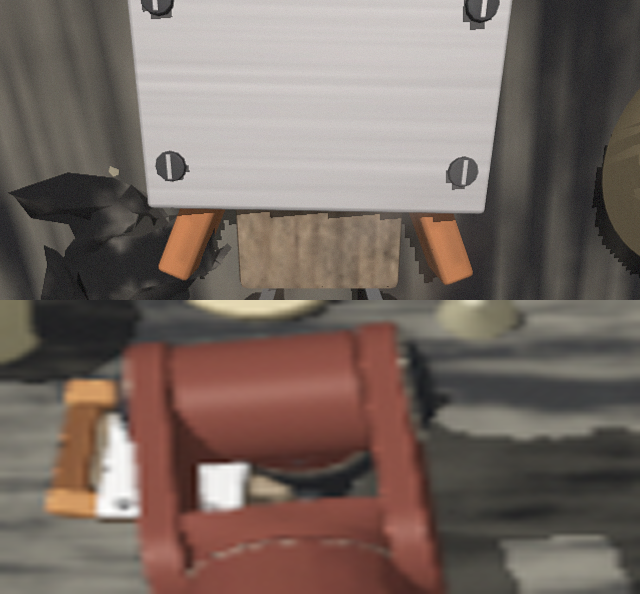

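The wrist view shows the block in the lane with its trailing edge at v≈288. The plate's front corners are at (147,205) and (485,213).

Run:
```python
from m import *
A=w('wrist',147,206,.038)[:2];B=w('wrist',485,213,.038)[:2]
b1=w('wrist',241,288,.026)[:2];b2=w('wrist',399,288,.026)[:2]
y=(A-B)/np.linalg.norm(A-B); x=np.array([y[1],-y[0]]); o=(A+B)/2+.035*x
print('gauge',o,np.linalg.norm(A-B),np.degrees(np.arctan2(x[1],x[0])))
for p in(b1,b2):print((p-o)@x,(p-o)@y)
```

```text
gauge [0.61950933 0.2305687 ] 0.10418914211340428 83.65238929242894
-0.06658258655956485 0.026719187513418872
-0.06538417900853946 -0.030203633528562236
```

```bash
for i in 1 2; do python3 -m creep '{"delta_pos":[[0.01,0.1,0],[0.01,0.1,0]],"rot":[[0,0,0],[0,0,0]],"jaw":[0.3,0.3]}'| grep -E "force|pos"; done
```

```text
position: [0.613, 0.1537, 0.0093]
force: [-1.4, -5.4, 1.8]
finger_force: 2.3
position: [0.613, 0.1537, 0.0093]
force: [-1.9, -7.6, 2.3]
finger_force: 4.0
```

The force rises to about 8 N and the tool stops at y 0.1537, so the block is home. I back straight off, then lift away.

```bash
python3 -m creep '{"delta_pos":[[-0.04,-0.5,0],[-0.1,-1.2,0],[-0.2,-2.5,0],[-0.4,-4,0],[-0.4,-5,2],[-0.4,-6,5],[-0.4,-8,8],[-0.4,-11,11],[-0.4,-14,14],[-0.4,-14,14]],"rot":[[0,0,0],[0,0,0],[0,0,0],[0,0,0],[0,0,0],[0,0,0],[0,0,0],[0,0,0],[0,0,0],[0,0,0]],"jaw":[0.3,0.3,0.3,0.3,0.3,0.3,0.3,0.3,0.3,0.3]}'| grep -E "force|pos"
python3 -m creep '{"delta_pos":[[0,-3,0],[0,-6,0],[0,-9,0],[0,-12,0],[0,-12,0]],"rot":[[0,0,0],[0,0,0],[0,0,0],[0,0,0],[0,0,0]],"jaw":[0.3,0.3,0.3,0.3,0.3]}'| grep -E "force|pos"
python3 -c "
from h import *
b=save('top','top5.png')[180:280,215:335]
cv2.imwrite('pics/c6.png',cv2.resize(b,None,fx=6,fy=6,interpolation=cv2.INTER_CUBIC)[:,:,::-1])"
```

```text
position: [0.6131, 0.01, 0.1573]
force: [1.3, 0.2, 1.6]
finger_force: 0.0
position: [0.6086, -0.1098, 0.149]
force: [0.9, 0.2, 0.3]
finger_force: 0.0
```

View pics/c6.png

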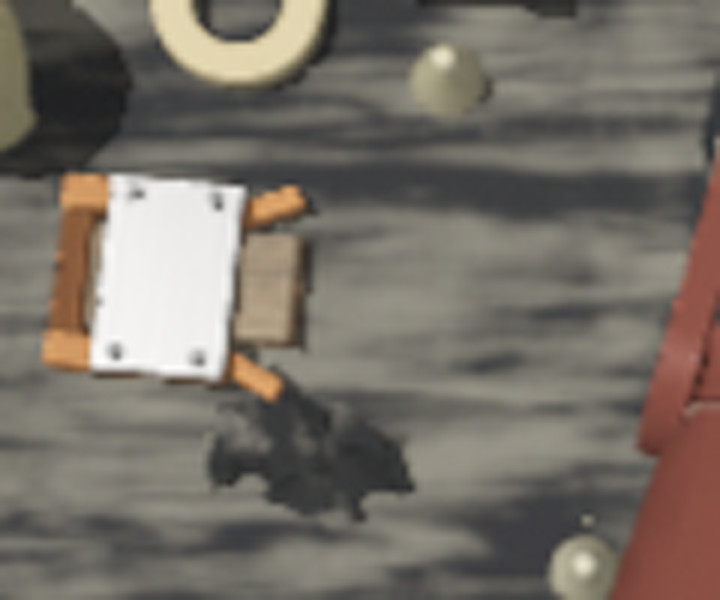

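The block is home: its leading end meets the stop at about (90,275) and about 33 mm of it stands out at (270,290). It lies straight, and both cones are still standing.

```bash
python3 -c "
from bench import bot
print(bot.job_done())"
```

```text
the job is handed in; nothing more can be done
None
```

The sanding block was pushed flat along the bench and under the bridge until it met the stop (about 8 N at contact), the hand was taken away, and the job is handed in; the result of the judging was not shown.

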